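# Tamp the ferrite slugs level in the heating jig's bin

## Task

Pick up the tamper that lies on the bench, stand it upright on its foot on the round steel plate and let go; then take it afresh and, with its foot, press the heaped ferrite slugs down with a firm, steady push (they are brittle: no hammering, and no gripper on them) until all eight lie in one level layer on the floor of the orange bin. Finally stand the tamper back upright on the steel plate and let go, leaving everything else on the bench where it is.

Things in the scene. Friction and masses are not known exactly. Their poses are not given: they have to be found in the camera images.
- tamper_handle (a point): Centre of the handle of the tamper (see tamper), on its axis, 62 mm from the foot's underside, 50 mm from the free end; axes as tamper.
- tamper_foot (a point): Centre of the flat underside of the tamper's foot; axes as tamper. At the start the tamper lies with its axis level, 30 mm above the bench: one edge of the foot on the bench, the handle's end part on a fixed orange block 18 x 60 mm, 18 mm high (it covers the handle from about 80 to 105 mm from the foot's underside).
- tamper: Square steel foot 60 x 60 x 12 mm with a square wooden handle 24 x 24 x 100 mm standing centrally on it; 112 mm overall, about 0.42 kg, heavy at the foot (nearly upright, it settles on its foot by itself). Origin as tamper_foot. x axis: along the handle from foot to free end, up when it stands; y, z: square to the flat sides of handle and foot.
- pad_top (a point): Centre of the top of the round steel standing plate, 120 mm across, 6 mm high, fixed flat on the bench near the middle of the work area.
- bin_floor (a point): Centre of the inner floor of the open orange bin, fixed to the bench. Inside 168 mm (own x) by 96 mm (own y) and 40 mm deep; walls and floor 6 mm thick (floor 6 mm above the bench); own z up.
- slug1: Dark grey ferrite slug, one of 8 alike in the bin: a flat three-lobed pellet with rounded lobes, 38 mm circle, 20 mm thick, about 54 g. Origin at its centre, 10 mm above the bin's floor when it lies flat.
- slug2: Ferrite slug 2, same shape as slug 1; origin at its centre. In each half of the bin three slugs lie on the floor and one is perched on them, about 13 mm proud; it stays so until pressed down with about 5 to 10 N, then wedges the three apart and drops between them.
- slug3: Ferrite slug 3, same shape as slug 1; origin at its centre.
- slug4: Ferrite slug 4, same shape as slug 1; origin at its centre.
- slug5: Ferrite slug 5, same shape as slug 1; origin at its centre.
- slug6: Ferrite slug 6, same shape as slug 1; origin at its centre.
- slug7: Ferrite slug 7, same shape as slug 1; origin at its centre.
- slug8: Ferrite slug 8, same shape as slug 1; origin at its centre.
- collar: Bystander: brass billet, 42 mm across, 20 mm high; origin at its underside.
- driver: Bystander: screwdriver lying flat on the bench.
- clampbar: Bystander: small aluminium clamp bar, 70 x 22 x 20 mm; origin at its underside.
- fluxjar: Bystander: grey plastic roller, 50 mm across, 35 mm high, standing; origin at its underside.
Not all that is in view belongs to the job. What is shaped like the slug2 but blue or green is not meant.

How it is judged:
By the outcome, as a careful person would: the job done as asked, in the order asked, and still so for the second after the job is handed in, with the robot touching nothing.
It also fails if it takes over 61 s, if anything falls off the work surface, if the arm or the gripper's body presses on something with over 40 N, if the wrist force passes 120 N, or if a joint passes its speed limit or range.

## Robot

A 6-joint arm with a two-finger parallel gripper is mounted at the origin on the work surface. World frame = base frame: x ahead of the robot, y to its left, z up, the work surface at z = 0. Lengths are in mm, angles in rad, forces in N, time in s.
With the tool pointing down it reaches from about 275 to 750 mm from the base axis. Payload 10.2 kg.
Tool frame: the origin (TCP) lies between the finger pads; the fingertips stand 17 mm ahead of it and the grasp point (between the pads) lies 2 mm behind it (tips_ahead is the distance from the TCP to the fingertips, in mm); z points along the fingers, y is the line along which they close (so a half turn about z gives the same grasp; the last joint's range is limited). The gripper opens to 85 mm and grips with 20 to 120 N. Pads are 22 mm wide; open, the fingers measure 114 mm over their backs; the gripper's body (76 mm by 85 mm) begins 54 mm behind the grasp point. The pads swing forward as they close: fully open they stand 13 mm farther back than shut.
Start: joints at [-0.223, 0.313, 1.498, -0, 1.331, -0.223], TCP at [525.006, -0.013, 212.794] pointing down, gripper open.
Joint ranges: [-2.94, 2.94], [-0.97, 2.17], [0.19, 2.56], [-1.23, 4.37], [0.02, 3.11], [-2.88, 2.88]. Speed limits (rad/s): [2.39, 2.39, 3.01, 3.14, 3.14, 3.14].

## Interface

Orientations are given as a unit quaternion [w, x, y, z].
In Python, from rig import sense, capture, finish_job, boxes_of, tips_ahead gives the robot as it stands.
- The arm moves only by the tool drive_tool, never from a script. Its argument "commands" is text: rows parted by semicolons, each of 7 numbers parted by spaces: the shift along the world's x, y, z in units of 0.1 m (1.0 is 0.1 m), then the turn, a rotation vector about the world's x, y, z in units of pi/4 rad (1.0 is pi/4 rad), then the opening in per cent of the stroke, from 0 (shut) to 100 (fully open). A call has 1 to 20 rows; each row shifts and turns the commanded pose from where the row before left it; what a row does not reach is not made up. A row lasts 1/12 s, in which the tool goes at most 41.7 mm and 7.16 degrees, less where a joint would pass 70% of its speed; a pose out of reach is approached as far as the arm can. A call with a number of a shift or a turn outside -1 to 1 is refused whole. A call with a gripper value outside its range is refused whole. The fingers move at their own pace and stop on an object; "force" is the grip in N (left out, the last holds). Time passes only in rows, so rows that do not move let the fingers close. It gives the time, the measured TCP pose, the force, the opening and the grip force at its end, in the units of the state.
- sense(): the state, without advancing time (a new reading comes with each control period).
- capture(name): name is "scene" or "side" or "wrist"; returns a dict with "pixels" (420x560x3 uint8, blue, green, red), "fov_y" (degrees; the focal length in pixels is half the picture's height over the tangent of half this angle, whatever the lens; pixels are square), "cx", "cy" (the principal point, pixels), "k1" (the pictures are not rectified: a ray, as slopes to the right and down, at radius r is drawn at 1 + k1 r^2 times it, then the intrinsics apply), "position" and "attitude" of the camera in the world; the wrist camera has in their place "tool_from_camera" (4x4, takes a point from camera to tool coordinates, whose origin is the TCP and whose axes are the flange's). Camera axes: x right, y down, z forward; pixel columns grow to the right and rows downward; lengths in mm; the calibration is good to about 2 mm. A picture is of the moment at which its call begins: read the wrist's pose just before it. There is no depth.
- finish_job(): hands the job in; it is judged then, once.
Trained networks look in a picture, given as the dict that the camera call returned (one of the last four; its "shot" number tells which), for a name from the list of things; names that differ only in an ending like _2 or _b are one class to them, and where a whole thing is asked for, a point or a joint stands for the part that bears it (a point fixed in the world has none). Each returns a list of dicts, best first, with "confidence" (0 to 1); they miss things now and then, are a little off and sometimes report something else, mostly with a low value. They report only what shows in the picture. A call takes as long as a camera call. They do not tell look-alikes from the thing itself.
- boxes_of(picture, name): "position" ([column, row] in pixels, amid what is visible of it).
The state is a dict: "time_s": time; "joints": joint angles; "dq": joint speeds; "tau": joint torques, N m; "eef_pos": TCP position; "ee_rot": TCP orientation; "force": force on the tool from outside, world axes, zero at the start; "wrist_torque": the same for the moment, N m; "grip_width": opening from 0.0 (shut) to 1.0 (fully open); "grip_force": force on a finger pad.
Only numpy, scipy, OpenCV 4.12 (cv2) and the standard library are available. Lean on these libraries where they do the work, as an engineer would, in place of code of your own. Each camera call takes 0.05 s, during which the arm holds its last target. There are 200 camera calls.

## Working session

There is one attempt and no reset: what is moved stays moved. The work goes in short steps, Python scripts to look and compute and a tool call to move; the robot and the scene stay as the last step left them, time stands still between calls to the robot, and variables do not carry over. Pictures are saved under pics/ and viewed, at most 10 in all, crops included, and the job is handed in when it is done.

Besides the shell and the picture viewer there is one more tool, called after ">>>" as name(argument=value, ...) on one line, values as JSON. drive_tool: Moves the arm, as the interface text tells. Shifts and turns lie within -1 to 1; 1 stands for 0.1 m of shift or pi/4 rad of turn. Its arguments: {"type":"object","properties":{"commands":{"type":"string"},"force":{"type":"number"}},"required":["commands"]}

```bash
mkdir -p pics; cat > h.py <<'E'
import numpy as np,cv2
from rig import *
from scipy.spatial.transform import Rotation as R
def rot(q): return R.from_quat([q[1],q[2],q[3],q[0]]).as_matrix()
def cam(c,s=None):
    f=c["pixels"].shape[0]/2/np.tan(np.radians(c["fov_y"])/2)
    if "position" in c:
        a=np.array(c["attitude"]); M=rot(a) if a.size==4 else a.reshape(3,3); p=np.array(c["position"])
    else:
        T=np.array(c["tool_from_camera"]); W=rot(s["ee_rot"]); M=W@T[:3,:3]; p=W@T[:3,3]+np.array(s["eef_pos"])
    return f,M,p
def toworld(c,uv,z,s=None):
    f,M,p=cam(c,s); d=np.array([(uv[0]-c["cx"])/f,(uv[1]-c["cy"])/f]); q=d.copy()
    for _ in range(20): q=d/(1+c["k1"]*(q@q))
    r=M@np.array([q[0],q[1],1]); return p+r*(z-p[2])/r[2]
def topix(c,X,s=None):
    f,M,p=cam(c,s); v=M.T@(np.array(X,float)-p); q=v[:2]/v[2]; q=q*(1+c["k1"]*(q@q)); return q*f+[c["cx"],c["cy"]]
E
python3 - <<'E'
from h import *
s=sense(); print(s)
ims=[]
for n in ["scene","side","wrist"]:
    s=sense();c=capture(n); cv2.imwrite(f"pics/{n}0.png",c["pixels"]); ims.append(c["pixels"])
    print(n,{k:v for k,v in c.items() if k!="pixels"})
    for nm,z in [("tamper",30),("tamper_handle",30),("tamper_foot",30),("pad_top",6),("bin_floor",6),("slug1",30)]:
        for d in boxes_of(c,nm)[:9]: print(nm,np.round(d["position"]),round(d["confidence"],2),np.round(toworld(c,d["position"],z,s)))
E
```

```text
{'time_s': 0.0, 'joints': array([-2.23411855e-01,  3.13430066e-01,  1.49847839e+00,  8.10944149e-06,
        1.33094486e+00, -2.23407469e-01]), 'dq': array([ 1.55352931e-03, -4.18939167e-04,  6.95062671e-05, -7.08195649e-04,
       -3.73917523e-05,  3.70202185e-04]), 'tau': array([-5.78409599e-04, -4.12261176e+01, -2.59742296e+01, -3.58453699e-04,
        4.11797926e-03, -1.23038126e-05]), 'eef_pos': array([5.24718283e+02, 4.78294551e-02, 2.12229727e+02]), 'ee_rot': array([-5.35484470e-04,  7.07108874e-01,  7.07104407e-01, -3.32553137e-04]), 'force': array([0.32866924, 0.09465428, 0.27401955]), 'wrist_torque': array([ 0.03694236, -0.02224625,  0.00598529]), 'grip_force': 0.0, 'grip_width': 0.9988596526993778}
scene {'fov_y': 50.065779141220446, 'cx': 281.1637490352659, 'cy': 217.83791800189374, 'k1': -0.027006703312638845, 'position': array([1066.83110432, -331.08163319,  797.73649289]), 'attitude': array([-0.29257519,  0.83555708,  0.43719838, -0.15843517]), 'shot': 1}
tamper [344. 160.] 0.61 [492. 245.  30.]
tamper_handle [342. 160.] 0.73 [489. 240.  30.]
tamper_handle [209. 286.] 
[... 1708 characters left out ...]
1],
       [ 9.99999659e-01,  2.29683237e-04, -7.92653754e-04,
         7.96402175e-01],
       [ 8.24590313e-04, -3.16781869e-01,  9.48498059e-01,
        -1.60084356e+02],
       [ 0.00000000e+00,  0.00000000e+00,  0.00000000e+00,
         1.00000000e+00]]), 'shot': 3}
pad_top [246. 161.] 0.8 [483.  15.   6.]
bin_floor [313. 311.] 0.76 [ 572. -203.    6.]
slug1 [345. 320.] 0.86 [ 613. -200.   30.]
slug1 [304. 292.] 0.85 [ 556. -153.   30.]
slug1 [364. 314.] 0.78 [ 639. -190.   30.]
slug1 [292. 309.] 0.74 [ 540. -181.   30.]
slug1 [335. 300.] 0.73 [ 597. -168.   30.]
slug1 [363. 216.] 0.62 [625. -47.  30.]
slug1 [274. 299.] 0.57 [ 517. -165.   30.]
slug1 [297. 316.] 0.57 [ 547. -192.   30.]
```

View pics/scene0.png

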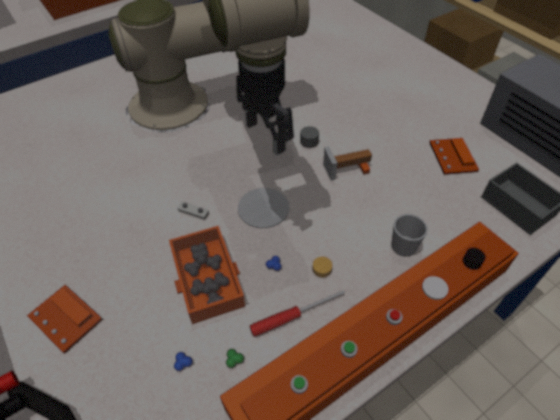

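View pics/wrist0.png

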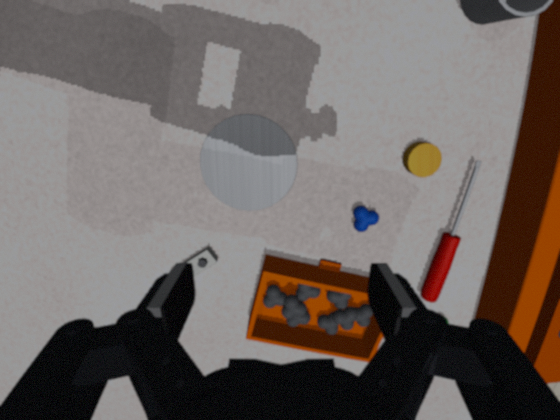

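Scene view: the tamper lies at about (345,160), with its foot to the left at (330,162) and its handle running right to (370,155). The steel plate is at (263,207) and the orange bin with dark slugs at (207,275). The blue and green look-alikes at (273,264), (182,361) and (234,357) are outside the bin. In the wrist view the plate is at (248,162) and the bin at (313,305). Next I move the wrist camera over the tamper.

>>> drive_tool(commands="-0.03 0.32 0 0 0 0 100;-0.03 0.32 0 0 0 0 100;-0.03 0.32 0 0 0 0 100;-0.03 0.32 0 0 0 0 100;-0.03 0.32 0 0 0 0 100;-0.03 0.32 0 0 0 0 100;-0.03 0.32 0 0 0 0 100;-0.03 0.32 0 0 0 0 100;0 0 0 0 0 0 100;0 0 0 0 0 0 100")

```text
time_s: 1.88
eef_pos: [500.6, 257.1, 212.6]
ee_rot: [-0.0, 0.706, 0.708, -0.0]
force: [-0.1, -0.5, 0.3]
grip_width: 0.996
grip_force: 0.0
```

```bash
python3 - <<'E'
from h import *
s=sense();c=capture("wrist");print(s["eef_pos"],s["joints"])
cv2.imwrite("pics/w1.png",c["pixels"]);np.save("w1.npy",dict(c=c,s=s),allow_pickle=True)
for nm,z in [("tamper",30),("tamper_handle",30),("tamper_foot",30),("fluxjar",35)]:
    for d in boxes_of(c,nm)[:3]: print(nm,np.round(d["position"]),round(d["confidence"],2),np.round(toworld(c,d["position"],z,s)))
E
```

```text
[500.5948743  257.12517923 212.56758998] [ 2.66392002e-01  3.96885042e-01  1.38052539e+00 -1.01551395e-04
  1.36445367e+00  2.63831741e-01]
tamper [276. 198.] 0.87 [495. 232.  30.]
tamper_handle [277. 200.] 0.84 [497. 231.  30.]
tamper_foot [276. 198.] 0.85 [495. 233.  30.]
fluxjar [167. 192.] 0.88 [369. 242.  35.]
fluxjar [280. 198.] 0.28 [499. 234.  35.]
```

View pics/w1.png

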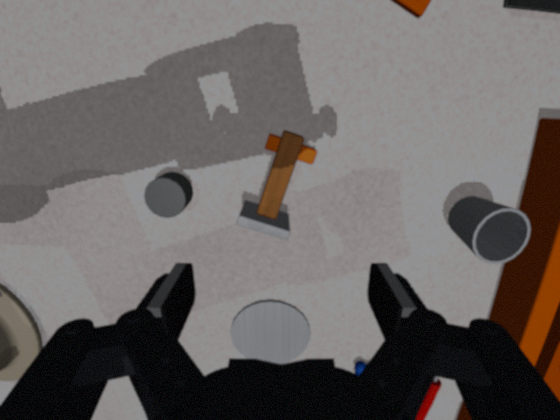

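The tamper's wooden handle runs from its free end at (291,133) to the foot at (268,216). The foot spans (238–291, 203–237), the support block sticks out at (272,143) and (307,156), and the roller is at (167,195). I'll measure the axis, plus the bin corners from the first wrist picture.

```bash
python3 - <<'E'
from h import *
d=np.load("w1.npy",allow_pickle=True).item();c,s=d["c"],d["s"]
a=toworld(c,(292,132),42,s);b=toworld(c,(268,217),42,s);print(a,b,np.linalg.norm(a-b),np.degrees(np.arctan2(*(a-b)[[1,0]])))
for uv in [(238,222),(289,237),(246,201),(291,212)]: print(uv,toworld(c,uv,60,s))
# orange block
for uv in [(266,141),(316,155)]: print('blk',toworld(c,uv,18,s))
# bin corners from orange mask in side view / wrist0
im=cv2.imread("pics/wrist0.png");h=cv2.cvtColor(im,cv2.COLOR_BGR2HSV)
m=((h[...,0]<14)&(h[...,1]>150)&(h[...,2]>60)).astype(np.uint8)
big=cv2.resize(im[235:375,235:420],None,fx=4,fy=4,interpolation=cv2.INTER_CUBIC)
cv2.imwrite("pics/bin0.png",big)
sc=cv2.imread("pics/scene0.png");cv2.imwrite("pics/sbin.png",cv2.resize(sc[215:330,160:255],None,fx=5,fy=5,interpolation=cv2.INTER_CUBIC))
E
```

```text
[512.60104627 309.69103138  42.        ] [486.14141529 213.32161021  42.        ] 99.93586648282576 74.64694430253272
(238, 222) [453.83385652 214.14788801  60.        ]
(289, 237) [510.19442517 196.2917297   60.        ]
(246, 201) [463.49273023 238.45995628  60.        ]
(291, 212) [512.04085558 226.03625201  60.        ]
blk [483.72877088 297.35416846  18.        ]
blk [541.69821441 281.4277757   18.        ]
```

View pics/sbin.png

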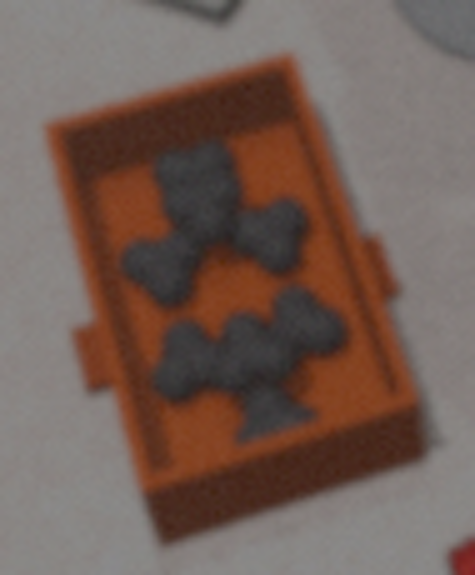

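>>> drive_tool(commands="-0.01 0 -0.15 0 0 -0.114 100;-0.01 -0.01 -0.15 0 0 -0.114 100;-0.01 -0.01 -0.15 0 0 -0.113 100;0 0 -0.13 -0.129 0.035 0 100;0 0 -0.13 -0.129 0.035 0 100;0 0 -0.13 -0.129 0.035 0 100;0 0 -0.13 -0.129 0.035 0 100;0 0 -0.13 -0.129 0.036 0 100;0 0 0 0 0 0 100;0 0 0 0 0 0 100")

```text
time_s: 2.97
eef_pos: [497.8, 253.9, 101.4]
ee_rot: [0.157, 0.768, 0.586, -0.207]
force: [-0.2, -1.1, 0.3]
grip_width: 1.0
grip_force: 0.0
```

```bash
python3 - <<'E'
from h import *
s=sense();M=rot(s["ee_rot"]);print(s["eef_pos"],M.round(3),s["joints"].round(2))
c=capture("scene")
p=[toworld(c,(160+x/5,215+y/5),46) for x,y in [(48,125),(292,57),(418,402),(150,488)]]
p=np.array(p);print(p.round(1),p.mean(0),[np.linalg.norm(p[i]-p[i-1]).round(1) for i in range(4)])
e=p[2]-p[1]+p[3]-p[0];print(np.degrees(np.arctan2(e[1],e[0])))
for uv,z in [((205,190),29),((245,350),29)]: print(toworld(c,(160+uv[0]/5,215+uv[1]/5),z+10))
E
```

```text
[497.80584448 253.89037526 101.37537558] [[ 0.228  0.965 -0.134]
 [ 0.835 -0.264 -0.483]
 [-0.502 -0.002 -0.865]] [ 0.45  0.74  1.22 -0.39  1.55  0.8 ]
[[ 480.1 -215.9   46. ]
 [ 507.1 -115.    46. ]
 [ 678.4 -157.6   46. ]
 [ 652.5 -257.7   46. ]] [ 579.52905331 -186.54785647   46.        ] [np.float64(177.4), np.float64(104.5), np.float64(176.5), np.float64(103.3)]
-13.810694854715495
[ 541.54569863 -176.31032425   39.        ]
[ 617.00333628 -199.26917426   39.        ]
```

>>> drive_tool(commands="0 0 -0.18 0 0 0 100;0 0 -0.18 0 0 0 100;0 0 -0.18 0 0 0 100;0 0 -0.16 0 0 0 100;0 0 0 0 0 0 100;0 0 0 0 0 0 20;0 0 0 0 0 0 0;0 0 0 0 0 0 0;0 0 0 0 0 0 0;0 0 0 0 0 0 0;0 0 0 0 0 0 0;0 0 0 0 0 0 0", force=80)

```text
time_s: 4.02
eef_pos: [498.0, 254.1, 33.0]
ee_rot: [0.158, 0.768, 0.586, -0.206]
force: [-0.2, 0.3, 0.9]
grip_width: 0.009
grip_force: 0.0
```

```bash
python3 - <<'E'
from h import *
print(sense()["grip_width"],sense()["grip_force"],tips_ahead)
c=capture("wrist");a=c["pixels"];c=capture("scene");b=c["pixels"][100:205,270:410];d=capture("side")["pixels"][240:360,220:380]
b=cv2.resize(b,(560,420));d=cv2.resize(d,(560,420))
cv2.imwrite("pics/c1.png",cv2.resize(np.vstack([np.hstack([a,b]),np.hstack([d,d*0])]),(800,600)))
E
```

```text
0.00876414281874465 0.0 17.0
```

View pics/c1.png

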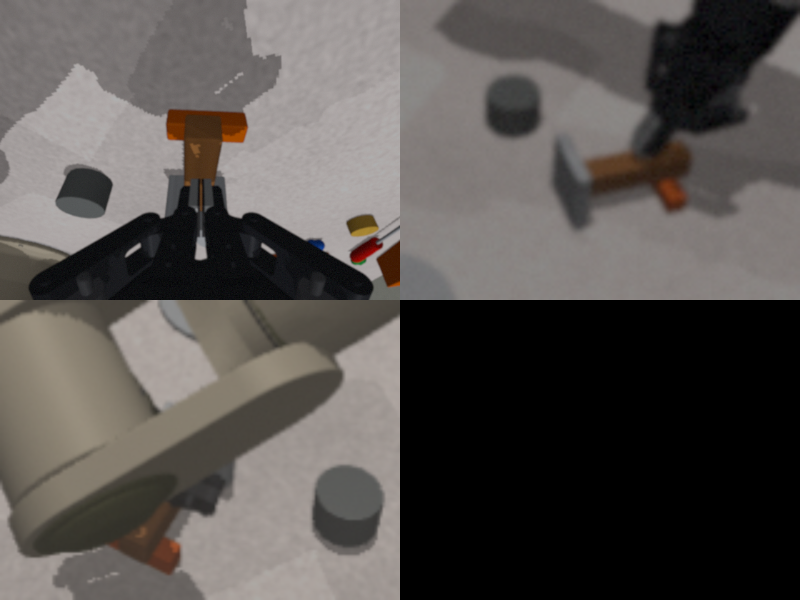

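```bash
python3 - <<'E'
from h import *
s=sense();M=rot(s["ee_rot"]);p=s["eef_pos"];c=capture("scene");f=s
for n,X in [("tcp",p),("tip",p+17*M[:,2]),("foot",(482.8,202.5,30)),("end",(512.4,310.5,30)),("t54",(497,254.6,30))]: print(n,X,topix(c,X))
w=capture("wrist");
for n,X in [("tcp",p),("tip",p+17*M[:,2]),("foot",(482.8,202.5,30)),("end",(512.4,310.5,30)),("t54",(497,254.6,42))]: print(n,X,topix(w,X,s))
print(s["force"],s["joints"])
cv2.imwrite("pics/c2.png",np.hstack([cv2.resize(w["pixels"][130:310,190:370],(400,400),interpolation=2),cv2.resize(c["pixels"][120:190,310:380],(400,400),interpolation=2)]))
E
```

```text
tcp [497.99166217 254.01621177  32.78834425] [349.04288732 158.80215691]
tip [495.74883971 245.79420584  18.07887907] [345.24328831 163.97041759]
foot (482.8, 202.5, 30) [328.5137114  164.56229665]
end (512.4, 310.5, 30) [370.22646628 153.831783  ]
t54 (497, 254.6, 30) [348.84179125 159.30653104]
tcp [497.99166217 254.01621177  32.78834425] [279.99540987 251.11937531]
tip [495.74883971 245.79420584  18.07887907] [280.08996413 238.84896848]
foot (482.8, 202.5, 30) [278.76076848 288.26064496]
end (512.4, 310.5, 30) [277.37575787 174.41502498]
t54 (497, 254.6, 42) [277.99441033 264.65443869]
[-0.41410627 -0.25285059 -0.60528897] [ 0.44899295  0.8241882   1.26148263 -0.39218081  1.43041831  0.84652347]
```

View pics/c2.png

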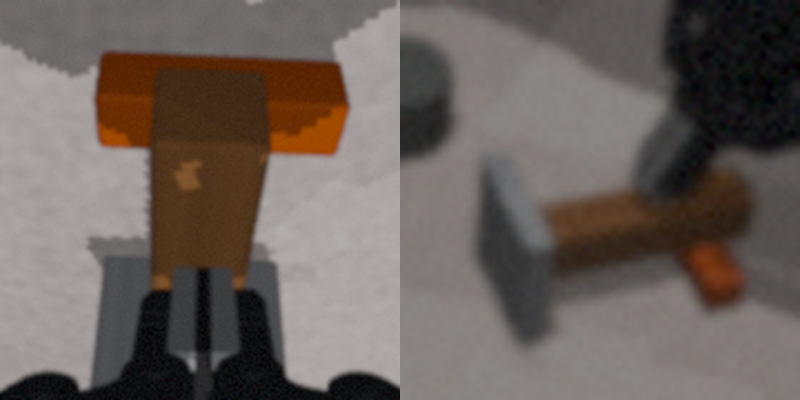

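```bash
python3 - <<'E'
from h import *
s=sense();M=rot(s["ee_rot"]);p=s["eef_pos"];c=capture("scene");w=capture("wrist")
for k in [-60,-50,-40,-30,-20,-10,0,17]:
  X=p+k*M[:,2];print(k,X.round(),topix(c,X).round(1),topix(w,X,s).round(1))
E
```

```text
-60 [506. 283.  85.] [363.  139.8] [279.5 319.7]
-50 [505. 278.  76.] [360.6 143.1] [279.6 304.3]
-40 [503. 273.  67.] [358.2 146.3] [279.7 290.9]
-30 [502. 269.  59.] [355.9 149.5] [279.8 279.1]
-20 [501. 264.  50.] [353.6 152.6] [279.9 268.7]
-10 [499. 259.  41.] [351.3 155.7] [279.9 259.4]
0 [498. 254.  33.] [349.  158.8] [280.  251.1]
17 [496. 246.  18.] [345.2 164. ] [280.1 238.8]
```

The pictures show the shut fingertips about 20 mm behind the reported TCP, so they closed above the handle instead of 17 mm ahead of the TCP. The open fingers in the first wrist view give the same offset of about 35 mm. I'll open and advance 38 mm along the tool axis.

>>> drive_tool(commands="0 0 0 0 0 0 100;0 0 0 0 0 0 100;0 0 0 0 0 0 100;0 0 0 0 0 0 100;0 0 0 0 0 0 100;-0.02 -0.06 -0.11 0 0 0 100;-0.02 -0.06 -0.11 0 0 0 100;-0.01 -0.06 -0.11 0 0 0 100;0 0 0 0 0 0 100;0 0 0 0 0 0 0;0 0 0 0 0 0 0;0 0 0 0 0 0 0;0 0 0 0 0 0 0;0 0 0 0 0 0 0;0 0 0 0 0 0 0", force=80)

```text
time_s: 5.62
eef_pos: [493.0, 236.4, 0.6]
ee_rot: [0.158, 0.768, 0.586, -0.206]
force: [-1.7, 1.6, 5.5]
grip_width: 0.272
grip_force: 76.7
```

>>> drive_tool(commands="0 0 0.2 0 0 0 0;0 0 0.3 0 0 0 0;0 0 0.3 0 0 0 0;0 0 0.3 0 0 0 0;0 0 0.3 0 0 0 0;0 -0.2 0 0 0 -0.15 0;0 -0.2 0 0 0 -0.15 0;0 -0.2 0 0 0 -0.15 0;0 -0.2 0 0 0 -0.15 0;0 -0.2 0 0 0 -0.15 0;0 -0.2 0 0 0 -0.15 0;0 -0.2 0 0 0 -0.15 0;0 -0.2 0 0 0 -0.15 0;0 -0.2 0 0 0 -0.15 0;0 -0.2 0 0 0 -0.15 0;0 -0.2 0 0 0 -0.16 0;0 0 0 0 0 0 0;0 0 0 0 0 0 0")

```text
time_s: 7.12
eef_pos: [493.1, 14.8, 139.3]
ee_rot: [-0.0, 0.966, -0.001, -0.26]
force: [-0.3, 0.9, -4.9]
grip_width: 0.267
grip_force: 81.6
```

>>> drive_tool(commands="0 0 0 0 -0.154 0 0;0 0 0 0 -0.154 0 0;0 0 0 0 -0.154 0 0;0 0 0 0 -0.154 0 0;0 0 0 0 -0.154 0 0;0 0 0 0 -0.154 0 0;0 0 0 0 -0.154 0 0;0 0 0 0 -0.154 0 0;0 0 0 0 -0.154 0 0;0 0 0 0 -0.154 0 0;0 0 0 0 -0.154 0 0;0 0 0 0 -0.154 0 0;0 0 0 0 -0.154 0 0;0 0 0 0 0 0 0;0 0 0 0 0 0 0;0 0 0 0 0 0 0")

```text
time_s: 8.45
eef_pos: [496.9, 31.7, 140.1]
ee_rot: [-0.026, 0.933, 0.014, 0.357]
force: [1.1, -0.1, -4.1]
grip_width: 0.266
grip_force: 81.6
```

```bash
python3 - <<'E'
from h import *
d=np.load("w1.npy",allow_pickle=True).item();print('pad',toworld(d["c"],(270,331),6,d["s"]))
s=sense();M=rot(s["ee_rot"]);p=s["eef_pos"];print(p,M.round(3),s["joints"].round(2),s["grip_width"],s["force"])
M0=rot([.158,.768,.586,-.206]);p0=np.array([493,236.4,.6])
F=M@M0.T@(np.array([482.8,202.5,30])-p0)+p;u=M@M0.T@np.array([.2645,.964,0]);print("foot",F,"axis",u)
c=capture("scene");a=cv2.resize(c["pixels"][110:240,190:330],(400,400),interpolation=2);print(topix(c,F),topix(c,F+112*u))
c=capture("side");b=cv2.resize(c["pixels"][130:280,220:370],(400,400),interpolation=2);print(topix(c,F),topix(c,F+112*u))
cv2.imwrite("pics/c3.png",np.hstack([a,b]))
E
```

```text
pad [485.26355369  18.1275155    6.        ]
[496.89386532  31.71871195 140.05755229] [[ 0.744  0.045  0.667]
 [ 0.008 -0.998  0.058]
 [ 0.668 -0.038 -0.743]] [-0.33  0.06  2.25  1.1   0.31  0.24] 0.26575152306145183 [ 1.07976435 -0.11472517 -4.10630391]
foot [457.96903123  31.77314695 115.51240354] axis [ 0.30968454 -0.02342474  0.95015947]
[262.40934613 161.455918  ] [268.75739788 132.55516286]
[321.26183028 209.25667468] [307.06520993 165.45959801]
```

View pics/c3.png

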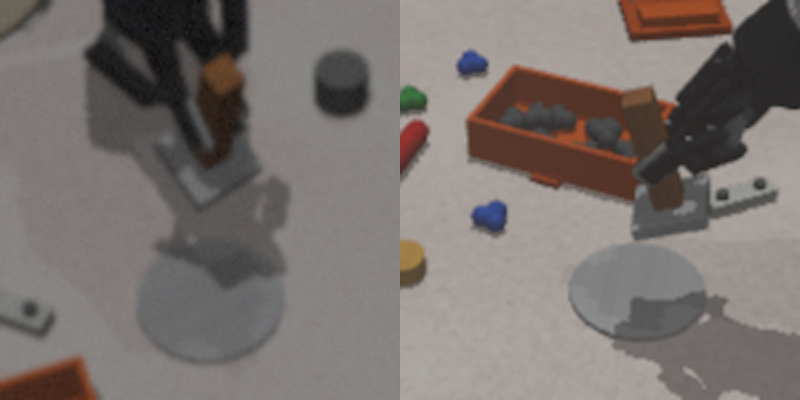

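Scene and side views: the tamper is held above the plate with its handle leaning about 18° and the foot clear of the plate. The tilt stopped at the wrist singularity (q5 is 0.31). I'll yaw back so that the lean is partly sideways, then finish uprighting.

>>> drive_tool(commands="0 0 0 0 0 0.148 0;0 0 0 0 0 0.148 0;0 0 0 0 0 0.148 0;0 0 0 0 0 0.148 0;0 0 0 0 0 0.148 0;0 0 0 0 0 0.148 0;0 0 0 0 0 0.148 0;0 0 0 0 0 0.148 0;0 0 0 0 0 0.148 0;0 0 0 0 0 0 0;0 0 0 0 0 0 0")

```text
time_s: 9.47
eef_pos: [497.1, 30.7, 139.5]
ee_rot: [-0.201, 0.803, 0.477, 0.296]
force: [-0.4, -0.2, -5.0]
grip_width: 0.267
grip_force: 81.7
```

```bash
cat > f.py <<'E'
from h import *
s=sense();M=rot(s["ee_rot"]);p=s["eef_pos"];print(p,M[:,2].round(3),s["joints"].round(2),s["grip_width"],s["force"])
M0=rot([.158,.768,.586,-.206]);p0=np.array([493,236.4,.6])
D=M@M0.T
F=D@(np.array([482.8,202.5,30])-p0)+p;u=D@np.array([.2645,.964,0]);print("foot",F,"axis",u)
n=np.cross(u,[0,0,1]);n=n/np.linalg.norm(n)*np.arccos(u[2]);print("turn units",n/(np.pi/4))
Q=R.from_rotvec(n).as_matrix();F2=Q@(F-p)+p;print("foot after turn",F2,"shift to pad/100",(np.array([484,16,6])-F2)/100)
E
python3 f.py
```

```text
[497.11482421  30.7216662  139.46281345] [ 0.284  0.605 -0.744] [-0.58  0.31  1.92  0.8   1.18 -0.5 ] 0.2670248169356432 [-0.36088138 -0.1710687  -4.95553226]
foot [477.39305872  -2.86976862 114.9622528 ] axis [0.17808915 0.25587839 0.94977195]
turn units [ 0.33262663 -0.23150526  0.        ]
foot after turn [482.88735434   5.02443215 104.03907476] shift to pad/100 [ 0.01112646  0.10975568 -0.98039075]
```

Now tilt by (0.333, -0.232) in 3 rows, then shift and lower to about 15 mm above the plate.

>>> drive_tool(commands="0 0.03 0 0.111 -0.077 0 0;0 0.03 0 0.111 -0.077 0 0;0 0.03 0 0.111 -0.078 0 0;0.01 0.02 -0.3 0 0 0 0;0 0 -0.3 0 0 0 0;0 0 -0.23 0 0 0 0;0 0 0 0 0 0 0;0 0 0 0 0 0 0")

```text
time_s: 10.13
eef_pos: [497.5, 42.5, 57.0]
ee_rot: [-0.26, 0.739, 0.45, 0.428]
force: [0.5, -0.0, -4.1]
grip_width: 0.27
grip_force: 81.7
```

```bash
python3 f.py; python3 - <<'E'
from h import *
c=capture("scene");a=cv2.resize(c["pixels"][130:250,190:330],(466,400),interpolation=2)
c=capture("side");b=cv2.resize(c["pixels"][160:285,260:365],(336,400),interpolation=2)
cv2.imwrite("pics/c4.png",np.hstack([a,b]))
E
```

```text
[497.54391563  42.53721794  57.04014246] [ 0.398  0.77  -0.499] [-0.69  0.61  2.03  1.13  1.21 -1.05] 0.2702009459055644 [ 0.45809903 -0.0249085  -4.12320055]
foot [483.33972985  16.89312839  21.56857952] axis [-6.15607127e-04 -2.80683761e-03  9.99623926e-01]
turn units [-0.03410936  0.00748101  0.        ]
foot after turn [483.13360368  15.95330383  22.35227109] shift to pad/100 [ 0.00866396  0.00046696 -0.16352271]
```

View pics/c4.png

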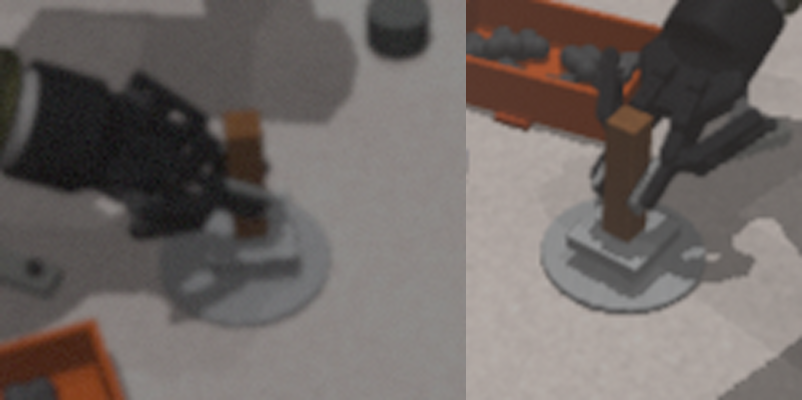

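The tamper is upright above the plate, and the foot is centred well inside it. Lowering slowly to contact.

>>> drive_tool(commands="0 0 -0.06 0 0 0 0;0 0 -0.05 0 0 0 0;0 0 -0.03 0 0 0 0;0 0 0 0 0 0 0;0 0 0 0 0 0 0")

```text
time_s: 10.65
eef_pos: [498.1, 42.5, 44.1]
ee_rot: [-0.26, 0.738, 0.451, 0.429]
force: [-2.3, 0.8, 5.9]
grip_width: 0.266
grip_force: 82.4
```

>>> drive_tool(commands="0 0 -0.015 0 0 0 0;0 0 0 0 0 0 0;0 0 0 0 0 0 0")

```text
time_s: 10.9
eef_pos: [498.2, 42.7, 44.0]
ee_rot: [-0.261, 0.737, 0.451, 0.431]
force: [-6.8, -0.9, 21.4]
grip_width: 0.268
grip_force: 83.7
```

>>> drive_tool(commands="0 0 0.01 0 0 0 0;0 0 0 0 0 0 0;0 0 0 0 0 0 100;0 0 0 0 0 0 100;0 0 0 0 0 0 100;0 0 0 0 0 0 100;0 0 0 0 0 0 100;-0.08 -0.154 0.1 0 0 0 100;-0.08 -0.154 0.1 0 0 0 100;-0.08 -0.154 0.1 0 0 0 100;-0.08 -0.154 0.1 0 0 0 100;-0.08 -0.154 0.1 0 0 0 100;0 0 0.35 0 0 0 100;0 0 0.35 0 0 0 100;0 0 0.35 0 0 0 100;0 0 0.35 0 0 0 100;0 0 0 0 0 0 100")

```text
time_s: 12.32
eef_pos: [458.9, -35.6, 237.3]
ee_rot: [-0.256, 0.738, 0.454, 0.429]
force: [0.0, -0.0, 0.1]
grip_width: 1.0
grip_force: 0.0
```

>>> drive_tool(commands="0 0 0 -0.132 0.068 0 100;0 0 0 -0.132 0.068 0 100;0 0 0 -0.132 0.068 0 100;0 0 0 -0.132 0.068 0 100;0 0 0 -0.132 0.068 0 100;0 0 0 -0.132 0.068 0 100;0 0 0 -0.132 0.068 0 100;0 0 0 -0.131 0.068 0 100;0 0 0 -0.131 0.068 0 100;0 0 0 0 0 0 100;0 0 0 0 0 0 100")

```text
time_s: 13.23
eef_pos: [458.0, -33.6, 232.0]
ee_rot: [-0.001, 0.852, 0.523, 0.001]
force: [0.2, -0.2, -0.6]
grip_width: 0.996
grip_force: 0.0
```

```bash
python3 - <<'E'
from h import *
s=sense();M=rot(s["ee_rot"]);print(s["eef_pos"],M.round(3),s["joints"].round(2))
w=capture("wrist");c=capture("scene");print(topix(c,(484,16,118)),topix(w,(484,16,118),s))
for n in ["tamper","tamper_handle"]:
  for d in boxes_of(w,n)[:2]+boxes_of(c,n)[:2]:print(n,d)
np.save("w2.npy",dict(c=w,s=s,sc=c),allow_pickle=True)
a=w["pixels"];b=cv2.resize(c["pixels"][130:250,200:310],(385,420),interpolation=2)
cv2.imwrite("pics/c5.png",cv2.resize(np.hstack([a,b]),None,fx=.84,fy=.84))
E
```

```text
[457.9684743  -33.62276476 231.96049365] [[ 0.453  0.892  0.001]
 [ 0.892 -0.453  0.003]
 [ 0.003 -0.001 -1.   ]] [-0.33  0.15  1.65  0.    1.34  0.14]
[262.82497636 170.61122498] [281.43807213 134.35853301]
tamper {'position': [281.1, 126.4], 'confidence': 0.58}
tamper {'position': [266.4, 196.5], 'confidence': 0.69}
tamper_handle {'position': [283.5, 124.8], 'confidence': 0.63}
tamper_handle {'position': [388.1, 243.7], 'confidence': 0.41}
tamper_handle {'position': [262.0, 199.4], 'confidence': 0.77}
```

View pics/c5.png

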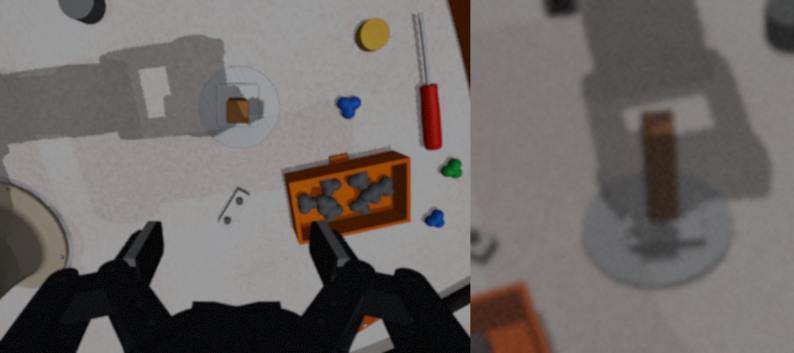

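The tamper stands upright on the plate, with its handle top at wrist-picture pixel (283,131), and its flats line up with the tool. Computing the exact shift and refining the bin.

```bash
python3 - <<'E'
from h import *
d=np.load("w2.npy",allow_pickle=True).item();c,s=d["c"],d["s"]
t=toworld(c,(238/.84,110/.84),118,s);print("top",t,(t-s["eef_pos"])/100)
p=np.array([toworld(c,(x/.84,y/.84),46,s) for x,y in [(284,170),(408,152),(411,222),(301,243)]])
print(p.round(1),p.mean(0),[np.linalg.norm(p[i]-p[i-1]).round(1) for i in range(4)])
e=p[1]-p[0]+p[2]-p[3];print(np.degrees(np.arctan2(e[1],e[0])))
E
```

```text
top [486.82048825  17.87680858 118.        ] [ 0.28852014  0.51499573 -1.13960494]
[[ 505.3  -91.5   46. ]
 [ 676.1 -147.8   46. ]
 [ 651.9 -262.6   46. ]
 [ 481.2 -215.2   46. ]] [ 578.61400998 -179.26270896   46.        ] [np.float64(126.0), np.float64(179.9), np.float64(117.3), np.float64(177.2)]
-16.885627113401878
```

>>> drive_tool(commands="0.055 0.102 0 0 0 0 100;0.055 0.102 0 0 0 0 100;0.055 0.102 0 0 0 0 100;0.055 0.102 0 0 0 0 100;0.055 0.1 0 0 0 0 100;0 0 -0.3 0 0 0 100;0 0 -0.35 0 0 0 100;0 0 -0.35 0 0 0 100;0 0 -0.35 0 0 0 100;0 0 -0.3 0 0 0 100;0 0 -0.17 0 0 0 100;0 0 0 0 0 0 100;0 0 0 0 0 0 0;0 0 0 0 0 0 0;0 0 0 0 0 0 0;0 0 0 0 0 0 0;0 0 0 0 0 0 0;0 0 0 0 0 0 0", force=100)

```text
time_s: 15.03
eef_pos: [485.7, 16.0, 51.3]
ee_rot: [0.0, 0.853, 0.522, 0.001]
force: [-2.3, 0.9, 6.9]
grip_width: 0.267
grip_force: 97.4
```

>>> drive_tool(commands="0 0 0.15 0 0 0 0;0 0 0.3 0 0 0 0;0 0 0.3 0 0 0 0;0 0 0.3 0 0 0 0;0.08 -0.32 0 0 0 0.097 0;0.09 -0.32 0 0 0 0.097 0;0.1 -0.32 0 0 0 0.097 0;0.1 -0.32 0 0 0 0 0;0.1 -0.32 0 0 0 0 0;0.07 -0.32 0 0 0 0 0;0 0 0 0 0 0 0;0 0 0 0 0 0 0")

```text
time_s: 16.03
eef_pos: [538.9, -177.2, 154.4]
ee_rot: [-0.001, 0.789, 0.615, 0.0]
force: [-0.1, 1.7, -5.2]
grip_width: 0.269
grip_force: 99.9
```

```bash
python3 - <<'E'
from h import *
s=sense();M=rot(s["ee_rot"]);p=s["eef_pos"];print(p,M.round(3),s["force"],s["grip_width"])
c=capture("scene");a=c["pixels"][180:330,140:290]
F=p-[0,0,45.3];print((topix(c,F)-[140,180])*4)
d=capture("side");b=d["pixels"][120:270,220:370]; print((topix(d,F)-[220,120])*2.667)
ca=[]
for i in (-1,1):
  for j in (-1,1):
    th=np.radians(-13.8);X=np.array([579.5+i*90*np.cos(th)-j*54*np.sin(th),-186.5+i*90*np.sin(th)+j*54*np.cos(th),46]);
    for im,cc,o in((a,c,(140,180)),(b,d,(220,120))): q=topix(cc,X)-o; cv2.circle(im,tuple(int(v) for v in q.round()),1,(255,255,0),-1)
cv2.imwrite("pics/c6.png",cv2.resize(np.hstack([a,b]),(800,400),interpolation=2))
E
```

```text
[ 538.92445353 -177.19279981  154.4418333 ] [[ 0.244  0.97  -0.001]
 [ 0.97  -0.244  0.002]
 [ 0.002 -0.001 -1.   ]] [-0.05794018  1.69395593 -5.16634789] 0.26930640446835796
[218.24285214 206.61779263]
[207.1054093   94.02111728]
```

View pics/c6.png

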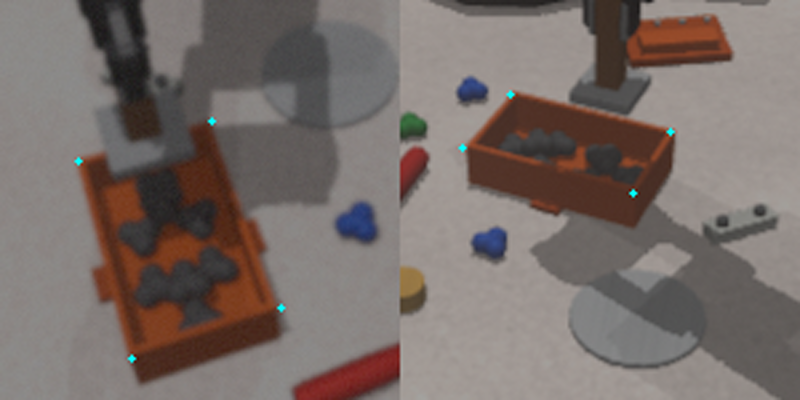

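Both views agree with the modelled bin corners to about 2 mm. The foot is over the near half of the bin, centred on the perched slug. Pressing down slowly.

>>> drive_tool(commands="0 0 -0.2 0 0 0 0;0 0 -0.2 0 0 0 0;0 0 -0.12 0 0 0 0;0 0 -0.08 0 0 0 0;0 0 -0.03 0 0 0 0;0 0 -0.02 0 0 0 0;0 0 -0.02 0 0 0 0;0 0 -0.02 0 0 0 0;0 0 0 0 0 0 0")

```text
time_s: 16.88
eef_pos: [539.5, -176.0, 86.7]
ee_rot: [0.0, 0.788, 0.616, 0.001]
force: [-0.8, -0.3, -4.6]
grip_width: 0.27
grip_force: 99.8
```

>>> drive_tool(commands="0 0 -0.015 0 0 0 0;0 0 -0.015 0 0 0 0;0 0 -0.015 0 0 0 0;0 0 -0.015 0 0 0 0;0 0 0 0 0 0 0")

```text
time_s: 17.3
eef_pos: [540.8, -176.4, 82.4]
ee_rot: [0.002, 0.788, 0.616, 0.002]
force: [1.0, 0.0, 4.7]
grip_width: 0.268
grip_force: 101.2
```

Contact at about 10 N net. Continuing slowly.

>>> drive_tool(commands="0 0 -0.012 0 0 0 0;0 0 -0.012 0 0 0 0;0 0 -0.012 0 0 0 0;0 0 -0.012 0 0 0 0;0 0 0 0 0 0 0")

```text
time_s: 17.72
eef_pos: [538.9, -175.8, 74.9]
ee_rot: [-0.001, 0.788, 0.616, 0.0]
force: [-0.4, -0.0, -4.5]
grip_width: 0.269
grip_force: 100.2
```

>>> drive_tool(commands="0 0 -0.012 0 0 0 0;0 0 -0.012 0 0 0 0;0 0 -0.012 0 0 0 0;0 0 0 0 0 0 0")

```text
time_s: 18.05
eef_pos: [539.3, -175.9, 71.8]
ee_rot: [-0.0, 0.788, 0.616, 0.0]
force: [-0.0, -0.3, -4.9]
grip_width: 0.271
grip_force: 100.1
```

>>> drive_tool(commands="0 0 -0.01 0 0 0 0;0 0 -0.01 0 0 0 0;0 0 0 0 0 0 0")

```text
time_s: 18.3
eef_pos: [539.7, -176.1, 71.0]
ee_rot: [0.0, 0.788, 0.616, 0.001]
force: [-3.0, 1.6, 3.1]
grip_width: 0.271
grip_force: 101.2
```

>>> drive_tool(commands="0 0 -0.008 0 0 0 0;0 0 0 0 0 0 0;0 0 0 0 0 0 0")

```text
time_s: 18.55
eef_pos: [539.7, -176.2, 70.9]
ee_rot: [0.001, 0.788, 0.616, 0.001]
force: [-4.1, 2.3, 9.9]
grip_width: 0.266
grip_force: 102.0
```

It is level at 26 mm, which is floor plus 20 mm. One more steady push, then lift to the far half.

>>> drive_tool(commands="0 0 -0.01 0 0 0 0;0 0 -0.005 0 0 0 0;0 0 0 0 0 0 0;0 0 0 0 0 0 0;0 0 0.05 0 0 0 0;0 0 0.25 0 0 0 0;0 0 0.2 0 0 0 0;0.26 -0.07 0 0 0 0 0;0.27 -0.07 0 0 0 0 0;0.26 -0.07 0 0 0 0 0;0 0 0 0 0 0 0;0 0 -0.15 0 0 0 0;0 0 -0.15 0 0 0 0;0 0 -0.02 0 0 0 0;0 0 0 0 0 0 0")

```text
time_s: 19.8
eef_pos: [617.9, -196.8, 85.0]
ee_rot: [-0.001, 0.788, 0.616, 0.0]
force: [-0.1, 0.2, -5.0]
grip_width: 0.273
grip_force: 102.4
```

>>> drive_tool(commands="0 0 -0.012 0 0 0 0;0 0 -0.012 0 0 0 0;0 0 -0.012 0 0 0 0;0 0 -0.012 0 0 0 0;0 0 0 0 0 0 0")

```text
time_s: 20.22
eef_pos: [619.0, -197.4, 82.5]
ee_rot: [0.001, 0.788, 0.616, 0.001]
force: [-1.6, 0.2, 2.6]
grip_width: 0.271
grip_force: 103.6
```

>>> drive_tool(commands="0 0 -0.012 0 0 0 0;0 0 -0.012 0 0 0 0;0 0 -0.012 0 0 0 0;0 0 0 0 0 0 0")

```text
time_s: 20.55
eef_pos: [617.9, -196.7, 76.3]
ee_rot: [-0.001, 0.788, 0.616, 0.0]
force: [-0.1, -0.3, -5.0]
grip_width: 0.274
grip_force: 102.5
```

>>> drive_tool(commands="0 0 -0.012 0 0 0 0;0 0 -0.012 0 0 0 0;0 0 -0.012 0 0 0 0;0 0 0 0 0 0 0")

```text
time_s: 20.88
eef_pos: [618.2, -196.9, 73.3]
ee_rot: [-0.001, 0.788, 0.616, 0.0]
force: [-0.9, 0.2, -3.9]
grip_width: 0.265
grip_force: 102.5
```

>>> drive_tool(commands="0 0 -0.01 0 0 0 0;0 0 -0.01 0 0 0 0;0 0 0 0 0 0 0")

```text
time_s: 21.13
eef_pos: [618.3, -197.0, 71.5]
ee_rot: [-0.0, 0.788, 0.616, 0.001]
force: [-0.3, -0.4, -4.9]
grip_width: 0.269
grip_force: 102.5
```

>>> drive_tool(commands="0 0 -0.01 0 0 0 0;0 0 -0.005 0 0 0 0;0 0 0 0 0 0 0")

```text
time_s: 21.38
eef_pos: [618.6, -197.1, 71.0]
ee_rot: [0.0, 0.788, 0.616, 0.001]
force: [-1.4, 0.7, 1.0]
grip_width: 0.268
grip_force: 103.2
```

Both halves are at layer height. I'll check the rest of the layer with gentle presses at offset spots, lifting between them.

>>> drive_tool(commands="0 0 -0.006 0 0 0 0;0 0 0 0 0 0 0;0 0 0.006 0 0 0 0;0 0 0.15 0 0 0 0;0.087 0.123 0 0 0 0 0;0 0 0 0 0 0 0;0 0 -0.06 0 0 0 0;0 0 -0.03 0 0 0 0;0 0 -0.02 0 0 0 0;0 0 -0.015 0 0 0 0;0 0 -0.015 0 0 0 0;0 0 -0.01 0 0 0 0;0 0 0 0 0 0 0")

```text
time_s: 22.47
eef_pos: [627.2, -184.9, 71.0]
ee_rot: [0.0, 0.788, 0.616, 0.001]
force: [-3.4, 0.3, 1.6]
grip_width: 0.275
grip_force: 103.3
```

>>> drive_tool(commands="0 0 0.15 0 0 0 0;-0.03 -0.125 0 0 0 0 0;-0.032 -0.127 0 0 0 0 0;0 0 0 0 0 0 0;0 0 -0.06 0 0 0 0;0 0 -0.03 0 0 0 0;0 0 -0.02 0 0 0 0;0 0 -0.015 0 0 0 0;0 0 -0.015 0 0 0 0;0 0 -0.01 0 0 0 0;0 0 0 0 0 0 0")

```text
time_s: 23.38
eef_pos: [621.1, -209.8, 71.0]
ee_rot: [0.0, 0.788, 0.616, 0.001]
force: [-1.7, 1.9, 1.1]
grip_width: 0.266
grip_force: 103.3
```

>>> drive_tool(commands="0 0 0.15 0 0 0 0;-0.2 0.118 0 0 0 0 0;-0.216 0.118 0 0 0 0 0;0 0 0 0 0 0 0;0 0 -0.06 0 0 0 0;0 0 -0.03 0 0 0 0;0 0 -0.02 0 0 0 0;0 0 -0.015 0 0 0 0;0 0 -0.015 0 0 0 0;0 0 -0.01 0 0 0 0;0 0 0 0 0 0 0")

```text
time_s: 24.3
eef_pos: [579.7, -186.6, 71.1]
ee_rot: [0.0, 0.788, 0.616, 0.001]
force: [-2.3, 0.0, 1.5]
grip_width: 0.266
grip_force: 103.5
```

>>> drive_tool(commands="0 0 0.15 0 0 0 0;-0.2 0.118 0 0 0 0 0;-0.216 0.118 0 0 0 0 0;0 0 0 0 0 0 0;0 0 -0.06 0 0 0 0;0 0 -0.03 0 0 0 0;0 0 -0.02 0 0 0 0;0 0 -0.015 0 0 0 0;0 0 -0.015 0 0 0 0;0 0 -0.01 0 0 0 0;0 0 0 0 0 0 0")

```text
time_s: 25.22
eef_pos: [538.1, -163.0, 71.0]
ee_rot: [0.0, 0.788, 0.616, 0.001]
force: [-1.9, 0.6, 3.6]
grip_width: 0.269
grip_force: 103.7
```

>>> drive_tool(commands="0 0 0.15 0 0 0 0;-0.03 -0.125 0 0 0 0 0;-0.032 -0.127 0 0 0 0 0;0 0 0 0 0 0 0;0 0 -0.06 0 0 0 0;0 0 -0.03 0 0 0 0;0 0 -0.02 0 0 0 0;0 0 -0.015 0 0 0 0;0 0 -0.015 0 0 0 0;0 0 -0.01 0 0 0 0;0 0 0 0 0 0 0")

```text
time_s: 26.13
eef_pos: [531.6, -187.7, 71.0]
ee_rot: [-0.0, 0.788, 0.616, 0.001]
force: [-1.9, 1.0, 3.2]
grip_width: 0.267
grip_force: 103.6
```

The layer stands at the same 26 mm everywhere. Returning the tamper to the plate.

>>> drive_tool(commands="0 0 0.2 0 0 0 0;0 0 0.3 0 0 0 0;0 0 0.3 0 0 0 0;0 0 0 0 0 0 0;-0.07 0.29 0 0 0 0 0;-0.07 0.29 0 0 0 0 0;-0.07 0.29 0 0 0 0 0;-0.07 0.29 0 0 0 0 0;-0.07 0.29 0 0 0 0 0;-0.07 0.29 0 0 0 0 0;-0.046 0.297 0 0 0 0 0;0 0 0 0 0 0 0;0 0 -0.3 0 0 0 0;0 0 -0.3 0 0 0 0;0 0 -0.2 0 0 0 0;0 0 -0.1 0 0 0 0;0 0 -0.04 0 0 0 0;0 0 0 0 0 0 0;0 0 0 0 0 0 0")

```text
time_s: 27.72
eef_pos: [485.6, 15.6, 57.2]
ee_rot: [0.001, 0.788, 0.616, 0.001]
force: [-0.5, 0.1, -5.1]
grip_width: 0.268
grip_force: 102.4
```

>>> drive_tool(commands="0 0 -0.02 0 0 0 0;0 0 -0.015 0 0 0 0;0 0 0 0 0 0 0;0 0 0 0 0 0 0")

```text
time_s: 28.05
eef_pos: [485.0, 15.8, 53.1]
ee_rot: [0.0, 0.788, 0.616, 0.001]
force: [-0.4, 0.3, -4.7]
grip_width: 0.27
grip_force: 102.4
```

>>> drive_tool(commands="0 0 -0.01 0 0 0 0;0 0 -0.01 0 0 0 0;0 0 -0.005 0 0 0 0;0 0 0 0 0 0 0;0 0 0 0 0 0 0")

```text
time_s: 28.47
eef_pos: [485.1, 15.8, 51.3]
ee_rot: [0.0, 0.788, 0.616, 0.001]
force: [-5.1, 1.0, 8.8]
grip_width: 0.271
grip_force: 104.1
```

Foot on the plate. Release and rise.

>>> drive_tool(commands="0 0 0.005 0 0 0 0;0 0 0 0 0 0 100;0 0 0 0 0 0 100;0 0 0 0 0 0 100;0 0 0 0 0 0 100;0 0 0 0 0 0 100;0 0 0.15 0 0 0 100;0 0 0.3 0 0 0 100;0 0 0.35 0 0 0 100;0 0 0.35 0 0 0 100;0 0 0.35 0 0 0 100;0 0 0.35 0 0 0 100;-0.08 -0.17 0 0 0 0 100;-0.08 -0.17 0 0 0 0 100;-0.08 -0.17 0 0 0 0 100;0 0 0 0 0 0 100;0 0 0 0 0 0 100")

```text
time_s: 29.88
eef_pos: [460.9, -35.5, 235.9]
ee_rot: [-0.0, 0.789, 0.615, 0.001]
force: [-0.3, -0.1, 0.8]
grip_width: 1.001
grip_force: 0.0
```

```bash
python3 - <<'E'
from h import *
s=sense();print(s["eef_pos"],s["force"],s["time_s"])
for n in("wrist","scene","side"):
  c=capture(n);print(n,"expect handle top",topix(c,(485,16,118),s).round(),"mid",topix(c,(485,16,60),s).round())
  for nm in("tamper","tamper_handle"):
    for d in boxes_of(c,nm)[:2]:print(nm,np.round(d["position"]),round(d["confidence"],2))
  h=cv2.cvtColor(c["pixels"],cv2.COLOR_BGR2HSV)
  # brown (wood) pixels near expected handle
  q=topix(c,(485,16,90),s).astype(int);w=h[max(q[1]-40,0):q[1]+40,q[0]-40:q[0]+40];m=(w[...,0]<18)&(w[...,1]>90)
  ys,xs=np.nonzero(m);print("wood bbox",xs.min()+q[0]-40,xs.max()+q[0]-40,ys.min()+max(q[1]-40,0),ys.max()+max(q[1]-40,0),m.sum())
  for d in boxes_of(c,"slug1"):
    W=toworld(c,d["position"],26,s)
    r=W[:2]-[579.5,-186.5];x=.971*r[0]-.239*r[1];y=.239*r[0]+.971*r[1]
    if abs(x)<95 and abs(y)<60: print("slug",x.round(),y.round(),round(d["confidence"],2))
E
```

```text
[460.86545808 -35.52275912 235.86147508] [-0.27798257 -0.05834087  0.80132779] 29.8833
wrist expect handle top [292. 134.] mid [291. 129.]
tamper [290. 126.] 0.86
tamper_handle [293. 124.] 0.69
tamper_handle [404. 240.] 0.15
wood bbox 280 305 117 145 676
slug 60.0 5.0 0.93
slug -40.0 2.0 0.91
slug 31.0 -0.0 0.83
slug -29.0 31.0 0.82
slug -73.0 1.0 0.75
slug -35.0 -20.0 0.68
slug 15.0 -17.0 0.62
slug 16.0 26.0 0.6
scene expect handle top [263. 171.] mid [264. 189.]
tamper [264. 196.] 0.66
tamper [209. 275.] 0.63
tamper_handle [265. 198.] 0.75
wood bbox 258 269 169 204 274
slug -23.0 28.0 0.69
slug -65.0 6.0 0.67
slug -33.0 -1.0 0.63
slug 40.0 -6.0 0.6
slug -21.0 -30.0 0.59
slug 25.0 -26.0 0.54
slug 26.0 24.0 0.48
side expect handle top [310. 202.] mid [309. 222.]
tamper [280. 181.] 0.19
tamper_handle [306. 230.] 0.71
tamper_handle [308. 250.] 0.61
wood bbox 269 322 172 216 1176
slug -68.0 1.0 0.53
slug -28.0 -26.0 0.51
slug -1.0 -15.0 0.38
```

The tamper stands upright where expected, and eight separate slugs are spread in the bin.

```bash
python3 -c "from rig import *; print(finish_job())"
```

```text
the job is handed in; nothing more can be done
None
```

I handed the job in at about 30 s: the tamper was stood on the steel plate, retaken and used to press the slugs to the same 20 mm layer height at every spot I pressed (eight slugs seen in the bin), then stood back upright on the plate and released; I did not re-check the bystanders.

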